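Zero the glaze scale, heft three oxide tins and hold up the fullest

ROBOT

A 6-joint arm with a two-finger parallel gripper is mounted at the origin on the work surface. World frame = base frame: x ahead of the robot, y to its left, z up, the work surface at z = 0. Lengths are in mm, angles in rad, forces in N, time in s.
With the tool pointing down it reaches from about 300 to 775 mm from the base axis. Payload 14.6 kg.
Tool frame: the origin (TCP) lies on the centre line of the jaws, within the pads' length; the fingertips stand 8 mm ahead of it and the grasp point (between the pads) lies 11 mm behind it; z points along the fingers, y is the line along which they close (so a half turn about z gives the same grasp; the last joint's range is limited). The gripper opens to 94 mm and grips with 3 to 60 N. Pads are 16 mm wide; open, the fingers measure 119 mm over their backs; the gripper's body (75 mm by 177 mm) begins 78 mm behind the grasp point.
Start: joints at [1.062, 0.3, 1.521, -0, 1.321, -0.067], TCP at [235.158, 497.182, 213.446] pointing down, gripper open.
Joint ranges: [-3.03, 3.03], [-0.79, 2.21], [0.23, 2.52], [-1.04, 4.18], [0, 3.07], [-2.55, 2.55]. Speed limits (rad/s): [2.22, 2.22, 2.57, 3.14, 3.14, 3.14].

INTERFACE

Orientations are given as [roll, pitch, yaw] about the fixed x, y, z axes, in that order (R = Rz(yaw) Ry(pitch) Rx(roll)).
In Python, from cell import manip gives the robot as it stands.
- The arm moves only by the tool jog_arm, never from a script. Its argument "rows" is one flat list of numbers, 7 for each row, row after row: the shift along the world's x, y, z in cm, then the turn, a rotation vector about the world's x, y, z in rad, then the closure, from 0 (fully open) to 1 (shut). In form: [dx, dy, dz, rx, ry, rz, fingers, dx, dy, dz, rx, ry, rz, fingers, ...]. A call has 1 to 20 rows; each row shifts and turns the commanded pose from where the row before left it; what a row does not reach is not made up. A row lasts 1/12 s, in which the tool goes at most 41.7 mm and 7.16 degrees, less where a joint would pass 70% of its speed; a pose out of reach is approached as far as the arm can. A call with a gripper value outside its range is refused whole. The fingers move at their own pace and stop on an object; "newtons" is the grip in N (left out, the last holds). Time passes only in rows, so rows that do not move let the fingers close. It gives the time, the measured TCP pose, the force, the opening and the grip force at its end, in the units of the state.
- manip.read_state(): the state, without advancing time (a new reading comes with each control period).
- manip.camera(name): name is "side" or "top" or "wrist"; returns (picture, depth): 480x640x3 uint8, blue, green, red; 480x640 float32, mm along the optical axis (not along the pixel's ray), 0 where there is no reading.
- manip.camera_model(name): a dict with "K" (3x3 intrinsics, pixels), "R" (3x3) and "t" (3): a world point X has camera coordinates R X + t. Camera axes: x right, y down, z forward; pixel columns grow to the right and rows downward; lengths in mm; the calibration is good to about 2 mm. The wrist camera is an equidistant fisheye: a pixel r from the principal point sees the ray r / f radians off the axis. A picture is of the moment at which its call begins: read the wrist's pose just before it. camera_model takes no time and is no camera call; for the wrist camera it gives the pose at the moment of the call.
- manip.sign_off(): hands the job in; it is judged then, once.
The state is a dict: "clock": time; "joints": joint angles; "qd": joint speeds; "effort": joint torques, N m; "eef_pos": TCP position; "eef_rot": TCP orientation; "wrist_force": force on the tool from outside, world axes, zero at the start; "moment": the same for the moment, N m; "finger_gap": finger opening in mm; "finger_force": force on a finger pad.
Only numpy, scipy, OpenCV 4.12 (cv2) and the standard library are available. Lean on these libraries where they do the work, as an engineer would, in place of code of your own. Each camera call takes 0.05 s, during which the arm holds its last target. There are 200 camera calls.

TASK

Zero the little 200 g dial scale with its empty bowl on it: turn the knob in the middle of the dial until the zero mark stands right under the needle. Then find the fullest of the three tins by lifting them by hand (they are too heavy for this scale, so never set them on it), stand the other two back upright on the ware board without dropping or toppling any, and finish while still holding the heaviest one upright a few centimetres above the bowl, touching neither bowl nor scale. Leave the bowl on the pan and do not disturb the jar, the mortar or the loop tool.

Things in the scene. Friction and masses are not known exactly. Their poses are not given: they have to be found in the camera images.
- scale: Grey mechanical dial scale, fixed; case 150 mm (x) by 240 mm (y), flat top 53 mm high. Origin: centre of its underside. Dial on its +y half (centre at y = +60 mm, 70 mm high), pan on its -y half (y = -60 mm). The dial (102 mm across) leans to the operator: its axis is the scale's z axis tipped 0.2 rad towards the scale's -x.
- knob_grip (a point): Where to grip the round black knob in the middle of the dial: on its axis; the knob is 36 mm across and reaches 9 mm above and 11 mm below this point, the dial face lies 20 mm below. z: out of the dial along the knob's axis; x: towards the zero mark, turning with the knob.
- dial (a joint): Turn of knob and dial card (one piece), rad. 0: zero mark at the dial's far (the scale's +x) edge; grows clockwise seen from above. Limits -0.7 and 2.4; starts at -0.3 to 0.15. Friction about 0.03 N m; it stays where it is left. The dial has 40 divisions of 5 g (0.157 rad each).
- dial_zero (a point): The zero mark, a solid black wedge on the white card, broad at the rim, 45 mm from the dial's axis; the other marks are thin lines.
- needle (a joint): Angle of the needle, rad, same sense and origin as dial: the scale reads zero when the two are equal. Only the load on the pan moves it (one turn for 200 g); with the bowl alone it rests at about 0.7 to 1.3. It does not turn with the knob.
- needle_tip (a point): Tip of the dark needle, 45 mm from the dial's axis, just above the card.
- pan_top (a point): Centre of the top of the round steel pan, 110 mm across and about 75 mm above the bench. The pan is on a spring and sinks 8 mm under 200 g.
- bowl: White plastic weighing bowl standing loose on the pan, 96 mm across its rim, 28 mm high, about 30 g. Origin: centre of its underside. Its rim is about 103 mm above the bench.
- board: Wooden ware board fixed on the bench, 150 mm (x) by 360 mm (y), 20 mm thick. Origin: centre of its underside. The tins stand on it in a row along its y axis, 90 mm or more between centres.
- tin_a: One of three closed metal tins that look the same: upright cylinder 58 mm across, 90 mm high, paper label, lever lid. Origin: centre of its underside; z up. Each holds solid pressed oxide cakes, more or fewer, with 1 to 2 mm of play. Together with them a tin weighs 0.24 to 0.6 kg; one, a different one each time, is at least 0.1 kg heavier than the other two.
- tin_b: One of the three tins, as above.
- tin_c: One of the three tins, as above.
- jar: Glass jar with a steel lid, 72 mm across, 95 mm high, on the bench beyond the board. Origin: centre of its underside. Leave it alone.
- mortar: White ceramic mortar, 100 mm across, 55 mm high, on the bench beyond the scale. Origin: centre of its underside. Leave it alone.
- loop_tool: Wooden-handled loop tool, 165 mm long and 18 mm thick, lying on the bench beyond the board. Origin: at the ferrule, on the bench. Leave it alone.
There are look-alikes about, which are no part of the job. There is more than one size of the bowl; the job needs the largest.

How it is judged:
By the outcome, as a careful person would: the job done as asked, in the order asked, and still so for the second after the job is handed in, while the arm keeps its last pose, push and grip.
It also fails if it takes over 72 s, if anything falls off the work surface, if the arm or the gripper's body presses on something with over 40 N, if the wrist force passes 120 N, or if a joint passes its speed limit or range.

## Working session

There is one attempt and no reset: what is moved stays moved. The work goes in short steps, Python scripts to look and compute and a tool call to move; the robot and the scene stay as the last step left them, time stands still between calls to the robot, and variables do not carry over. Pictures are saved under pics/ and viewed, at most 10 in all, crops included, and the job is handed in when it is done.

Besides the shell and the picture viewer there is one more tool, called after "Emit:" as name(argument=value, ...) on one line, values as JSON. jog_arm: Moves the arm, as the interface text tells. Its arguments: {"type":"object","properties":{"rows":{"type":"array"},"newtons":{"type":"number"}},"required":["rows"]}

```bash
mkdir -p pics; ls
cat > h.py <<'E'
import numpy as np, cv2
from cell import manip
def ray(name,u,v,m=None):
    m=m or manip.camera_model(name); K=np.array(m["K"]);R=np.array(m["R"]);t=np.array(m["t"])
    x=(u-K[0,2])/K[0,0]; y=(v-K[1,2])/K[1,1]
    if name=="wrist":
        r=np.hypot(x,y); d=np.array([x/r*np.sin(r),y/r*np.sin(r),np.cos(r)]) if r>1e-9 else np.array([0,0,1.])
    else: d=np.array([x,y,1.])
    return -R.T@t, R.T@d
def onz(name,u,v,z,m=None):
    c,d=ray(name,u,v,m); return c+d*(z-c[2])/d[2]
def pix(name,X,m=None):
    m=m or manip.camera_model(name); K=np.array(m["K"]); p=np.array(m["R"])@X+np.array(m["t"])
    if name=="wrist":
        r=np.hypot(p[0],p[1]); a=np.arctan2(r,p[2]); p=np.array([p[0]/r*a,p[1]/r*a,1]) 
    else: p=p/p[2]
    return (K@p)[:2]
E
python3 - <<'E'
from h import *
for n in ("top","side"):
    p,d=manip.camera(n); cv2.imwrite(f"pics/{n}0.png",p); np.save(f"{n}_d.npy",d)
    m=manip.camera_model(n); print(n,np.round(m["K"],1).tolist(),np.round(-np.array(m["R"]).T@np.array(m["t"])),np.round(m["R"],2).tolist())
s=manip.read_state(); print(s)
E
```

```text
pics
top [[612.0, 0.0, 322.6], [0.0, 612.0, 239.6], [0.0, 0.0, 1.0]] [ 523.   14. 1382.] [[-0.0, -1.0, -0.03], [-1.0, 0.01, -0.05], [0.05, 0.03, -1.0]]
side [[554.9, 0.0, 325.2], [0.0, 554.9, 239.6], [0.0, 0.0, 1.0]] [ -74. -646.  897.] [[0.69, -0.72, -0.01], [-0.48, -0.44, -0.76], [0.54, 0.53, -0.65]]
{'clock': 0.1, 'joints': array([ 1.06240397e+00,  3.00410942e-01,  1.52153048e+00,  3.13689725e-05,
        1.32071194e+00, -6.65991386e-02]), 'qd': array([ 2.98053726e-04, -2.18680051e-03, -1.94222268e-03, -2.45274849e-04,
        9.03319212e-05, -1.53353429e-03]), 'effort': array([ 1.45116468e-03, -5.32649839e+01, -3.53285229e+01,  7.09751202e-02,
        2.35537381e-02, -7.11830330e-05]), 'eef_pos': array([235.03893431, 496.98903607, 212.94073479]), 'eef_rot': array([-3.14053632e+00, -1.00907283e-04,  2.69979161e+00]), 'wrist_force': array([-0.49414798,  0.47010012,  0.44012079]), 'moment': array([ 0.01741733, -0.05287915, -0.007259  ]), 'finger_force': 0.0, 'finger_gap': 94.2709159824865}
```

View pics/top0.png

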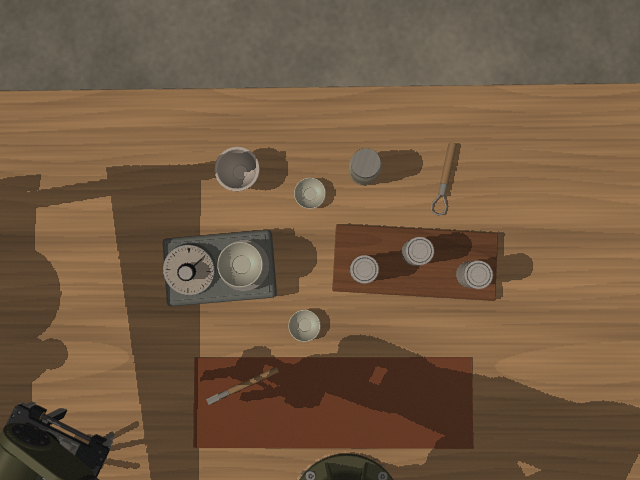

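View pics/side0.png

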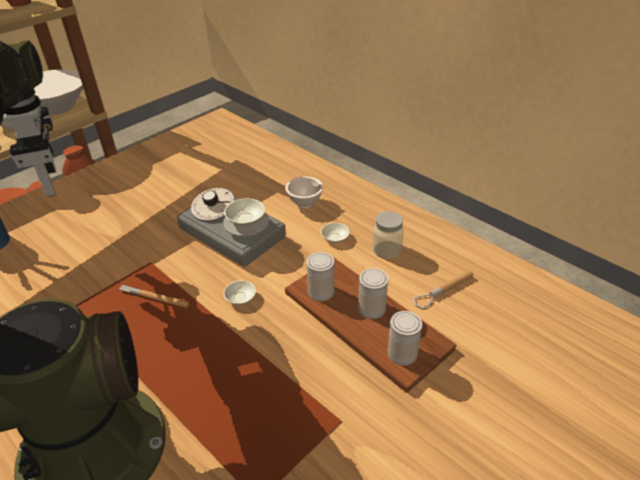

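The top view shows the scale at (219,268) with its dial at (188,271) and a bowl on the pan at (241,265). The tins are at (365,269), (418,251) and (478,274) on the board. Look-alike bowls are at (310,193) and (304,325). The jar is at (365,166), the mortar at (237,169) and the loop tool at (445,180). A brush on the red mat is also no part of the job. The side view agrees. Next I measure from both views.

```bash
cat > m.py <<'E'
from h import *
def cloud(n,d):
    m=manip.camera_model(n);K=np.array(m["K"]);v,u=np.mgrid[:480,:640]
    P=np.stack([(u-K[0,2])/K[0,0]*d,(v-K[1,2])/K[1,1]*d,d],-1)
    return (P-np.array(m["t"]))@np.array(m["R"])
if __name__=="__main__":
    for n in ("top","side"):
        d=np.load(n+"_d.npy"); W=cloud(n,d); z=W[...,2]
        ok=(d>0)&(W[...,0]>350)&(W[...,0]<800)&(abs(W[...,1])<450)
        for lo,hi in ((14,26),(48,58),(60,85),(86,120)):
            k=(ok&(z>lo)&(z<hi)).astype(np.uint8)
            c,l,s,_=cv2.connectedComponentsWithStats(k)
            for i in range(1,c):
                if s[i,4]<60: continue
                p=W[l==i]; 
                (cx,cy),r=cv2.minEnclosingCircle(p[:,:2].astype(np.float32))
                rect=cv2.minAreaRect(p[:,:2].astype(np.float32))
                print(n,(lo,hi),s[i].tolist(),"ctr",np.round([cx,cy,r,np.median(p[:,2])],1),"med",np.round(np.median(p,0),1),"rect",np.round([*rect[0],*rect[1],rect[2]],1))
    im=cv2.imread("pics/top0.png")[215:320,150:290]
    cv2.imwrite("pics/dial.png",cv2.resize(im,None,fx=5.7,fy=5.7,interpolation=cv2.INTER_CUBIC))
E
python3 m.py
```

```text
top (14, 26) [439, 147, 16, 49, 266] ctr [ 746.2 -230.3   54.6   17.2] med [ 750.7 -229.9   17.2] rect [ 746.6 -228.6   17.7  109.    77.3]
top (14, 26) [223, 156, 31, 30, 365] ctr [750.4 237.3  34.2  19.4] med [753.  242.2  19.4] rect [751.5 237.1  66.8  64.4  78.2]
top (14, 26) [294, 178, 31, 31, 230] ctr [699.8  77.8  35.1  18.6] med [703.7  80.6  18.6] rect [699.3  78.5  67.5  68.3  89.6]
top (14, 26) [332, 224, 166, 77, 8469] ctr [ 545.5 -155.1  193.    20.5] med [ 549.5 -146.8   20.5] rect [ 544.4 -155.8  360.6  150.2   86.4]
top (14, 26) [289, 310, 31, 32, 263] ctr [405.   90.7  35.3  18.8] med [401.4  93.   18.8] rect [4.043e+02 9.070e+01 6.900e+01 6.700e+01 2.000e-01]
top (48, 58) [214, 147, 45, 44, 432] ctr [751.  235.7  49.9  53.7] med [753.6 241.9  53.7] rect [750.2 236.8  97.6  96.1  89.5]
top (48, 58) [163, 230, 112, 76, 2481] ctr [533.6 275.9 135.4  52.6] med [507.8 273.9  52.6] rect [533.6 276.4 148.4 237.    4.4]
top (60, 85) [349, 152, 33, 30, 165] ctr [753.4 -44.9  35.5  68.5] med [730.3 -36.2  68.5] rect [745.3 -41.6  70.4  53.5  66.9]
top (60, 85) [222, 239, 47, 
[... 3943 characters left out ...]
1 334.8  36.   37.5  24.9]
side (86, 120) [225, 198, 40, 27, 548] ctr [540.3 221.4  49.5  95.8] med [552.8 241.2  95.8] rect [540.2 221.1  97.5  92.1  49.9]
side (86, 120) [376, 211, 27, 20, 430] ctr [754.7 -44.7  34.1  95.1] med [749.2 -46.7  95.1] rect [754.1 -43.6  66.6  60.7  39.1]
side (86, 120) [307, 252, 28, 28, 631] ctr [527.8 -39.   32.  110.3] med [521.2 -45.9 110.3] rect [528.2 -40.3  61.5  57.2  39.6]
side (86, 120) [360, 268, 29, 29, 684] ctr [ 568.8 -154.5   32.7  110.2] med [ 559.3 -159.1  110.2] rect [ 565.6 -154.    59.    58.6   72.6]
side (86, 120) [390, 311, 32, 33, 842] ctr [ 517.9 -273.8   31.3  110.4] med [ 509.4 -277.8  110.4] rect [ 516.2 -273.3   60.3   57.6   48.6]
```

View pics/dial.png

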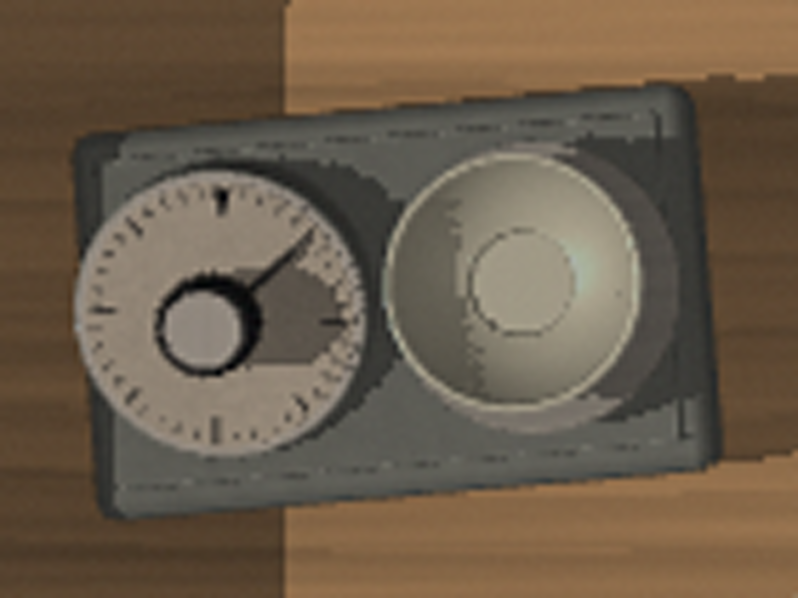

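The bowl on the pan measures 95 mm across, against about 69 mm for the look-alikes, so it is the right one. The knob top is at about (525,336,98), the tin tops are at z≈110–111, and the scale is yawed +4.4°, all consistent with the text. In the crop, the zero wedge is at (222,200), the needle tip at (312,232) and the dial centre near (222,313). I now move to hover over the knob, along its axis.

Emit:
jog_arm(rows=[2.72, -1.62, -0.3, 0.0015, -0.02, 0, 0, 2.72, -1.62, -0.3, 0.0015, -0.02, 0, 0, 2.72, -1.62, -0.3, 0.0015, -0.02, 0, 0, 2.72, -1.62, -0.3, 0.0015, -0.02, 0, 0, 2.72, -1.62, -0.3, 0.0015, -0.02, 0, 0, 2.72, -1.62, -0.3, 0.0015, -0.02, 0, 0, 2.72, -1.62, -0.3, 0.0015, -0.02, 0, 0, 2.72, -1.62, -0.3, 0.0015, -0.02, 0, 0, 2.72, -1.62, -0.3, 0.0015, -0.02, 0, 0, 2.72, -1.62, -0.3, 0.0015, -0.02, 0, 0, 0, 0, 0, 0, 0, 0, 0, 0, 0, 0, 0, 0, 0, 0], newtons=20)

```text
clock: 1.1
eef_pos: [507.7, 334.2, 182.7]
eef_rot: [3.043, 0.173, 2.689]
wrist_force: [-0.5, 0.4, 0.3]
finger_gap: 93.8
finger_force: 0.0
```

Run:
```python
from h import *
m=manip.camera_model("wrist"); p,d=manip.camera("wrist"); cv2.imwrite("pics/w1.png",p)
np.savez("w1.npz",K=m["K"],R=m["R"],t=m["t"])
s=manip.read_state(); print(s["clock"],s["eef_pos"],s["eef_rot"],s["joints"],s["wrist_force"])
print(np.round(m["K"],1),-np.array(m["R"]).T@m["t"],pix("wrist",np.array([528.8,336,70]),m))
```

```text
1.15 [506.98766484 334.95338806 183.00556618] [3.0423105  0.17330436 2.69034794] [ 0.56402555  0.35891641  1.52786423 -0.10618298  1.08077066 -0.52232302] [-0.05945536 -0.29556921  0.45971845]
[[371.6   0.  315.3]
 [  0.  371.6 233.4]
 [  0.    0.    1. ]] [399.58355949 367.81755623 336.74045553] [315.08318564 229.72610523]
```

View pics/w1.png

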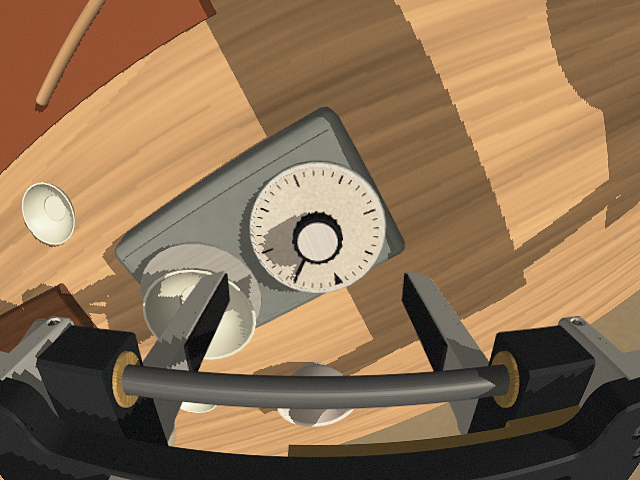

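The wrist view shows the dial centre near (316,228), the black wedge at (336,278), the needle tip at (296,281) and the knob at (318,242). I cast rays onto the dial plane to get the two angles.

```bash
cat > dial.py <<'E'
from h import *
ps=0.0768; tl=0.2
Rz=np.array([[np.cos(ps),-np.sin(ps),0],[np.sin(ps),np.cos(ps),0],[0,0,1]])
ex=Rz@[np.cos(tl),0,np.sin(tl)]; a=Rz@[-np.sin(tl),0,np.cos(tl)]; ey=np.cross(a,ex)
C0=np.array([533.4,276.2,0])+Rz@[0,60,70]
def onplane(n,u,v,h,m):
    c,d=ray(n,u,v,m); P0=C0+h*a; P=c+d*((P0-c)@a)/(d@a); q=P-P0; return np.array([q@ex,q@ey])
def run(n,img,m):
    g=cv2.cvtColor(img,cv2.COLOR_BGR2GRAY).astype(np.float32)
    # card outline -> centre: brightest connected region around the dial, filled hull
    u0,v0=pix(n,C0,m); vv,uu=np.mgrid[:480,:640]
    L=70 if n=="wrist" else 28
    S=img.astype(int); w=(g>115)&(S.max(2)-S.min(2)<55)&(np.hypot(uu-u0,vv-v0)<L*1.15)
    c,l,s,_=cv2.connectedComponentsWithStats(w.astype(np.uint8)); i=1+np.argmax(s[1:,4])
    pts=np.argwhere(l==i)[:,::-1]; hull=cv2.convexHull(pts.astype(np.int32))[:,0]
    xy=np.array([onplane(n,*p,0,m) for p in hull],np.float32)
    (cx,cy),(A,B),_=cv2.fitEllipse(xy); (mx,my),mr=cv2.minEnclosingCircle(xy)
    print(n,"card centre offset ellipse",np.round([cx,cy,A,B],1),"circle",np.round([mx,my,mr],1))
    cc=np.array([cx,cy])
    th=np.arange(-0.8,2.5,0.01)
    for h,rs in ((0,(40,42,44)),(2,(28,32,36))):
        prof=[]
        for r in rs:
            Pts=[C0+h*a+(cc[0]+r*np.cos(t))*ex+(cc[1]-r*np.sin(t))*ey for t in th]
            q=np.array([pix(n,P,m) for P in Pts],np.float32)
            prof.append(cv2.remap(g,q[:,:1],q[:,1:],cv2.INTER_LINEAR)[:,0])
        p=np.mean(prof,0); 
        base=cv2.medianBlur(p.astype(np.uint8)[:,None],101)[:,0] if False else p
        from scipy.signal import find_peaks
        k,pr=find_peaks(-p,prominence=25)
        out=[]
        for j in k:
            s0=slice(max(0,j-10),j+11); wgt=np.clip(np.percentile(p[s0],80)-p[s0],0,None)
            out.append((round(float((th[s0]*wgt).sum()/wgt.sum()),3),int(p[j])))
        print(" r",rs,out)
E
python3 - <<'E'
from dial import *
z=np.load("w1.npz"); run("wrist",cv2.imread("pics/w1.png"),dict(z))
run("top",cv2.imread("pics/top0.png"),manip.camera_model("top"))
E
```

```text
wrist card centre offset ellipse [-1.000e-01 -4.900e+00  1.232e+02  1.328e+02] circle [ 2.5 -3.3 68.2]
 r (40, 42, 44) [(0.004, 49), (0.835, 16), (0.847, 141), (0.933, 159), (1.154, 145), (1.361, 132), (1.502, 117), (1.681, 70), (1.835, 128), (2.033, 104), (2.22, 119), (2.402, 121)]
 r (28, 32, 36) [(-0.416, 146), (-0.204, 148), (0.012, 145), (0.809, 20), (1.693, 91)]
top card centre offset ellipse [ -0.2   1.1 108.  108.8] circle [ 0.   1.1 54.6]
 r (40, 42, 44) [(-0.666, 104), (0.135, 54), (0.96, 73), (1.719, 43)]
 r (28, 32, 36) [(0.968, 46)]
```

```bash
sed -i 's/g>115)/g>150)/; s/L\*1.15/L*1.08/; s/    c,l,s,_=cv2/    w=cv2.morphologyEx(w.astype(np.uint8),cv2.MORPH_OPEN,np.ones((3,3),np.uint8)) if n=="wrist" else w\n    c,l,s,_=cv2/' dial.py
python3 - <<'E'
from dial import *
z=np.load("w1.npz"); m=dict(z); run("wrist",cv2.imread("pics/w1.png"),m)
for n,p in (("centre",(316,228)),("wedge",(336,278)),("tip",(296,281))): print(n,onplane("wrist",*p,0,m))
run("top",cv2.imread("pics/top0.png"),manip.camera_model("top")); print(C0,a,ex,ey)
im=cv2.imread("pics/w1.png"); print(pix("wrist",C0+29*a,m))
E
```

```text
wrist card centre offset ellipse [  1.5   1.3 109.7 110. ] circle [ 1.5  1.3 55.2]
 r (40, 42, 44) [(-0.631, 135), (0.153, 42), (0.962, 19), (1.699, 39), (1.956, 130)]
 r (28, 32, 36) [(0.696, 171), (0.968, 13), (1.569, 124)]
centre [-0.87986554  1.33060729]
wedge [45.25623479 -5.79756013]
tip [ 30.91805713 -36.33503763]Traceback (most recent call last):
  File "<stdin>", line 4, in <module>
  File "dial.py", line 18, in run
    (cx,cy),(A,B),_=cv2.fitEllipse(xy); (mx,my),mr=cv2.minEnclosingCircle(xy)
                    ~~~~~~~~~~~~~~^^^^
cv2.error: OpenCV(4.12.0) /io/opencv/modules/imgproc/src/shapedescr.cpp:361: error: (-201:Incorrect size of input array) There should be at least 5 points to fit the ellipse in function 'fitEllipseNoDirect'
```

Both views agree: the zero mark is at 0.14–0.15 and the needle at about 0.965, so the knob must turn about +0.82 clockwise. Next I descend along the axis and grip.

Emit:
jog_arm(rows=[0.4, 0.04, -2.0, 0, 0, 0, 0.35, 0.4, 0.04, -2.0, 0, 0, 0, 0.35, 0.4, 0.04, -2.0, 0, 0, 0, 0.35, 0.4, 0.04, -2.0, 0, 0, 0, 0.35, 0.37, 0.06, -1.9, 0, 0, 0, 0.35, 0, 0, 0, 0, 0, 0, 0.35, 0, 0, 0, 0, 0, 0, 0.8, 0, 0, 0, 0, 0, 0, 0.8, 0, 0, 0, 0, 0, 0, 0.8, 0, 0, 0, 0, 0, 0, 0.8, 0, 0, 0, 0, 0, 0, 0.8, 0, 0, 0, 0, 0, 0, 0.8], newtons=20)

```text
clock: 2.15
eef_pos: [526.8, 337.3, 85.7]
eef_rot: [3.041, 0.175, 2.691]
wrist_force: [-5.3, -3.8, 6.5]
finger_gap: 35.4
finger_force: 20.0
```

Emit:
jog_arm(rows=[0, 0, 0, 0.0203, 0.0016, -0.1005, 0.8, 0, 0, 0, 0.0203, 0.0016, -0.1005, 0.8, 0, 0, 0, 0.0203, 0.0016, -0.1005, 0.8, 0, 0, 0, 0.0203, 0.0016, -0.1005, 0.8, 0, 0, 0, 0.0203, 0.0016, -0.1005, 0.8, 0, 0, 0, 0.0203, 0.0016, -0.1005, 0.8, 0, 0, 0, 0.0203, 0.0016, -0.1005, 0.8, 0, 0, 0, 0.0203, 0.0016, -0.1005, 0.8, 0, 0, 0, 0, 0, 0, 0.8, 0, 0, 0, 0, 0, 0, 0.8, 0, 0, 0, 0, 0, 0, 0.8])

```text
clock: 3.07
eef_pos: [527.1, 337.5, 85.7]
eef_rot: [2.946, 0.046, 1.875]
wrist_force: [-2.9, -1.5, 4.3]
finger_gap: 35.6
finger_force: 20.0
```

Run:
```python
from dial import *
m=manip.camera_model("wrist"); p,d=manip.camera("wrist"); cv2.imwrite("pics/w2.png",p)
np.savez("w2.npz",K=m["K"],R=m["R"],t=m["t"])
s=manip.read_state(); print(s["clock"],s["eef_pos"],s["eef_rot"],s["wrist_force"],s["moment"],pix("wrist",C0,m))
from scipy.spatial.transform import Rotation as Ro
R=Ro.from_euler("xyz",s["eef_rot"]).as_matrix(); print("toolz",R[:,2],-a, "y ang",R[:,1]@ex,R[:,1]@ey)
i=cv2.resize(p[60:440,120:520],None,fx=1.5,fy=1.5); cv2.imwrite("pics/w2c.png",i)
```

```text
3.1167 [527.06851331 337.50326947  85.74447439] [2.9458001  0.04598923 1.87475756] [-1.99622845 -2.06757746  4.74560476] [-0.38373183  0.45299356 -0.06911415] [312.49267906 283.58714804]
toolz [ 0.19912272  0.01520001 -0.97985667] [ 0.19808372  0.01524281 -0.98006658] y ang 0.9732789873756001 0.22962364362538729
```

View pics/w2c.png

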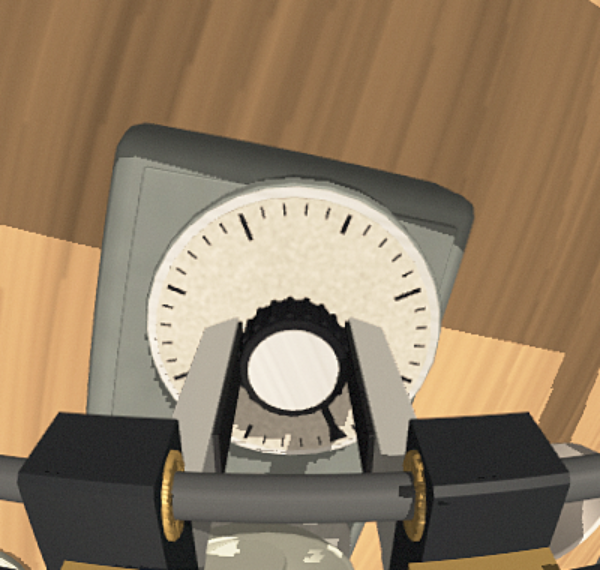

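The crop shows the needle running from about (325,410) to (335,435), with the wedge right at its tip. I release, back off along the axis and measure.

Emit:
jog_arm(rows=[0, 0, 0, 0, 0, 0, 0.35, 0, 0, 0, 0, 0, 0, 0.35, 0, 0, 0, 0, 0, 0, 0.35, -0.4, -0.03, 2.0, 0, 0, 0, 0.35, -0.4, -0.03, 2.0, 0, 0, 0, 0, -0.6, -0.05, 3.0, 0, 0, 0, 0, -0.6, -0.05, 3.0, 0, 0, 0, 0, 0, 0, 0, 0, 0, 0, 0, 0, 0, 0, 0, 0, 0, 0])

```text
clock: 3.87
eef_pos: [507.2, 336.2, 186.1]
eef_rot: [2.944, 0.045, 1.875]
wrist_force: [0.6, 0.5, -0.5]
finger_gap: 90.9
finger_force: 0.0
```

Run:
```python
from dial import *
m=manip.camera_model("wrist"); p,d=manip.camera("wrist"); cv2.imwrite("pics/w3.png",p)
np.savez("w3.npz",K=m["K"],R=m["R"],t=m["t"])
s=manip.read_state(); print(s["clock"],s["eef_pos"],s["eef_rot"],s["wrist_force"],s["joints"])
u,v=map(int,pix("wrist",C0,m)); print(u,v)
try: run("wrist",p,m)
except Exception as e: print(e)
i=cv2.resize(p[v-75:v+75,u-75:u+75],None,fx=4,fy=4,interpolation=cv2.INTER_CUBIC); cv2.imwrite("pics/w3c.png",i)
```

```text
3.9167 [506.79216486 335.78771633 184.40749793] [2.94676256 0.04611224 1.87500386] [-0.70466942 -0.12024206 -0.52370601] [ 0.56543461  0.35792337  1.52590376 -0.10625624  1.08306045  0.29832731]
312 231
wrist card centre offset ellipse [  1.2   1.2 109.6 110.1] circle [ 1.6  1.3 55.4]
 r (40, 42, 44) [(-0.592, 56), (0.19, 140), (0.981, 25), (1.734, 102), (1.947, 125)]
 r (28, 32, 36) [(0.984, 18), (1.316, 102)]
```

View pics/w3c.png

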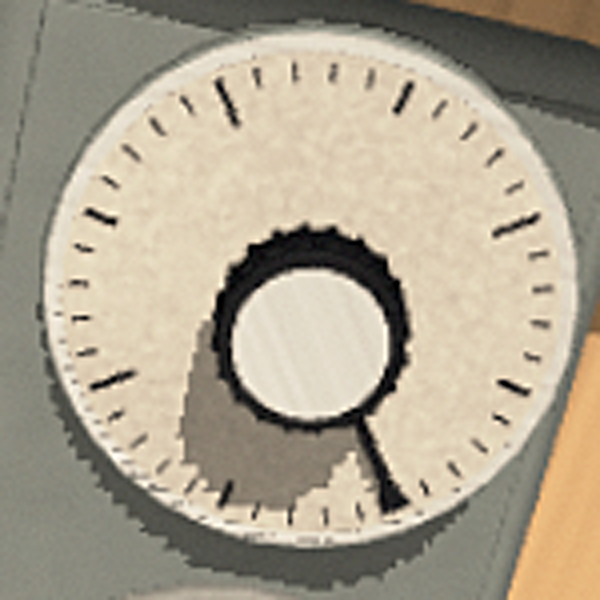

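The crop shows the needle running straight into the middle of the wedge at about (394,505). The measured angles are 0.984 for the needle and 0.975–0.979 for the zero mark (from the major ticks), so the scale is zeroed. The next move is to the first tin.

Emit:
jog_arm(rows=[0.215, -3.755, 0, -0.0015, 0.02, 0, 0, 0.215, -3.755, 0, -0.0015, 0.02, 0, 0, 0.215, -3.755, 0, -0.0015, 0.02, 0, 0, 0.215, -3.755, 0, -0.0015, 0.02, 0, 0, 0.215, -3.755, 0, -0.0015, 0.02, 0, 0, 0.215, -3.755, 0, -0.0015, 0.02, 0, 0, 0.215, -3.755, 0, -0.0015, 0.02, 0, 0, 0.215, -3.755, 0, -0.0015, 0.02, 0, 0, 0.215, -3.755, 0, -0.0015, 0.02, 0, 0, 0.215, -3.755, 0, -0.0015, 0.02, 0, 0, 0, 0, 0, 0, 0, 0, 0, 0, 0, 0, 0, 0, 0, 0, 0, 0, 0, 0, 0, 0, 0], newtons=30)

```text
clock: 5.0
eef_pos: [528.0, -39.5, 183.3]
eef_rot: [-3.139, -0.001, 1.879]
wrist_force: [0.3, -0.3, -0.4]
finger_gap: 93.8
finger_force: 0.0
```

```bash
cat > rd.py <<'E'
from h import *
import sys
from scipy.spatial.transform import Rotation as Ro
n=int(sys.argv[1]) if len(sys.argv)>1 else 1
F=[];E=[]
for i in range(n):
    s=manip.read_state(); F.append(s["wrist_force"]);E.append(s["effort"])
    if n>1: manip.camera("top")
s=manip.read_state(); R=Ro.from_euler("xyz",s["eef_rot"]).as_matrix()
print(s["clock"],np.round(s["eef_pos"],1),"z",np.round(R[:,2],3),"y",np.round(R[:,1],3),"F",np.round(np.mean(F,0),2),"sd",np.round(np.std(F,0),2),"eff",np.round(np.mean(E,0)[1:3],2),"j",np.round(s["joints"],2),s["finger_gap"])
E
python3 rd.py 6
```

```text
5.3 [528.3 -38.9 184.4] z [-0.001 -0.    -1.   ] y [ 0.952  0.305 -0.001] F [-0.07 -0.02 -0.08] sd [0.35 0.62 0.36] eff [-50.69 -34.2 ] j [-0.14  0.28  1.61 -0.    1.25 -0.45] 94.08334808621184
```

Emit:
jog_arm(rows=[0, 0, -3.1, 0, 0, 0, 0, 0, 0, -3.1, 0, 0, 0, 0, 0, 0, -3.1, 0, 0, 0, 0, 0, 0, -3.1, 0, 0, 0, 0, 0, 0, 0, 0, 0, 0, 0, 0, 0, 0, 0, 0, 0, 0, 0, 0, 0, 0, 0, 0, 0.6, 0, 0, 0, 0, 0, 0, 0.6, 0, 0, 0, 0, 0, 0, 0.6, 0, 0, 0, 0, 0, 0, 0.6, 0, 0, 0, 0, 0, 0, 0.6, 0, 0, 0, 0, 0, 0, 0.6])

```text
clock: 6.3
eef_pos: [528.8, -39.8, 61.1]
eef_rot: [3.141, 0.001, 1.879]
wrist_force: [-0.4, 0.1, 4.6]
finger_gap: 58.3
finger_force: 30.0
```

Emit:
jog_arm(rows=[0, 0, 1, 0, 0, 0, 0.6, 0, 0, 1.5, 0, 0, 0, 0.6, 0, 0, 1.5, 0, 0, 0, 0.6, 0, 0, 1, 0, 0, 0, 0.6, 0, 0, 0, 0, 0, 0, 0.6, 0, 0, 0, 0, 0, 0, 0.6, 0, 0, 0, 0, 0, 0, 0.6, 0, 0, 0, 0, 0, 0, 0.6])

```text
clock: 6.97
eef_pos: [527.9, -39.7, 109.5]
eef_rot: [-3.139, -0.001, 1.879]
wrist_force: [0.2, -0.4, -2.8]
finger_gap: 58.3
finger_force: 30.0
```

```bash
python3 rd.py 8
```

```text
7.3667 [528.3 -39.7 110.4] z [-0.001 -0.    -1.   ] y [ 0.953  0.304 -0.001] F [ 0.05 -0.16 -3.48] sd [0.7  0.45 0.4 ] eff [-54.89 -32.65] j [-0.14  0.37  1.69 -0.    1.09 -0.45] 58.40397321977277
```

Emit:
jog_arm(rows=[0, 0, -1.5, 0, 0, 0, 0.6, 0, 0, -1.5, 0, 0, 0, 0.6, 0, 0, -1.2, 0, 0, 0, 0.6, 0, 0, -0.5, 0, 0, 0, 0.6, 0, 0, -0.3, 0, 0, 0, 0.6, 0, 0, 0, 0, 0, 0, 0.6, 0, 0, 0, 0, 0, 0, 0.6])

```text
clock: 7.95
eef_pos: [528.7, -39.8, 61.1]
eef_rot: [3.142, 0.0, 1.879]
wrist_force: [-1.4, 0.5, 1.1]
finger_gap: 58.4
finger_force: 30.0
```

Emit:
jog_arm(rows=[0, 0, 0, 0, 0, 0, 0.3, 0, 0, 0, 0, 0, 0, 0, 0, 0, 0, 0, 0, 0, 0, 0, 0, 0, 0, 0, 0, 0, 0, 0, 1.5, 0, 0, 0, 0, 0, 0, 3.5, 0, 0, 0, 0, 0, 0, 3.8, 0, 0, 0, 0, 0, 0, 3.7, 0, 0, 0, 0, 0.95, -2.85, 0, 0, 0, 0, 0, 0.95, -2.85, 0, 0, 0, 0, 0, 0.95, -2.9, 0, 0, 0, 0, 0, 0.95, -2.9, 0, 0, 0, 0, 0, 0, 0, 0, 0, 0, 0, 0, 0, 0, 0, 0, 0, 0, 0])

```text
clock: 9.12
eef_pos: [566.3, -155.8, 185.0]
eef_rot: [-3.14, -0.0, 1.878]
wrist_force: [-0.2, 0.6, 0.2]
finger_gap: 94.3
finger_force: 0.0
```

```bash
python3 rd.py 2
python3 - <<'E'
from m import *
p,d=manip.camera("side"); cv2.imwrite("pics/s2.png",p)
W=cloud("side",d); z=W[...,2]; k=((d>0)&(W[...,0]>350)&(W[...,0]<800)&(abs(W[...,1])<450)&(z>104)&(z<116)).astype(np.uint8)
c,l,s,_=cv2.connectedComponentsWithStats(k)
for i in range(1,c):
    if s[i,4]>150: q=W[l==i]; print(np.round(cv2.minEnclosingCircle(q[:,:2].astype(np.float32))[0],1),np.median(q[:,2]),s[i])
E
```

```text
9.2167 [ 566.2 -154.2  185.3] z [-0.001 -0.    -1.   ] y [ 0.953  0.304 -0.001] F [-0.22  0.63  0.04] sd [0.05 0.07 0.13] eff [-57.96 -35.89] j [-0.33  0.41  1.45 -0.    1.29 -0.64] 94.18503290580355
[527.2 -39.9] 111.05524857800712 [306 252  28  22 465]
[ 567.6 -154.4] 111.01779989865176 [360 268  29  23 508]
[ 517.3 -273.7] 111.16751120979268 [391 311  31  26 641]
```

Tin 1 weighs about 3.5 N and is back upright where it stood. Tin 2 is next.

Emit:
jog_arm(rows=[0, 0, -3.1, 0, 0, 0, 0, 0, 0, -3.1, 0, 0, 0, 0, 0, 0, -3.1, 0, 0, 0, 0, 0, 0, -3.1, 0, 0, 0, 0, 0, 0, 0, 0, 0, 0, 0, 0, 0, 0, 0, 0, 0, 0, 0, 0, 0, 0, 0, 0, 0.6, 0, 0, 0, 0, 0, 0, 0.6, 0, 0, 0, 0, 0, 0, 0.6, 0, 0, 0, 0, 0, 0, 0.6, 0, 0, 0, 0, 0, 0, 0.6, 0, 0, 0, 0, 0, 0, 0.6])

```text
clock: 10.27
eef_pos: [566.7, -154.8, 62.1]
eef_rot: [3.141, 0.001, 1.879]
wrist_force: [-1.1, -0.1, 4.3]
finger_gap: 58.0
finger_force: 30.1
```

Emit:
jog_arm(rows=[0, 0, 1, 0, 0, 0, 0.6, 0, 0, 1.5, 0, 0, 0, 0.6, 0, 0, 1.5, 0, 0, 0, 0.6, 0, 0, 1, 0, 0, 0, 0.6, 0, 0, 0, 0, 0, 0, 0.6, 0, 0, 0, 0, 0, 0, 0.6, 0, 0, 0, 0, 0, 0, 0.6, 0, 0, 0, 0, 0, 0, 0.6])

```text
clock: 10.93
eef_pos: [565.9, -154.6, 110.5]
eef_rot: [-3.139, -0.001, 1.879]
wrist_force: [-0.1, -0.3, -3.1]
finger_gap: 58.0
finger_force: 30.0
```

```bash
python3 rd.py 8
```

```text
11.3333 [ 566.3 -154.7  111.3] z [-0.001 -0.    -1.   ] y [ 0.953  0.304 -0.001] F [-0.18  0.   -3.08] sd [0.22 0.39 0.43] eff [-62.33 -33.64] j [-0.33  0.48  1.52 -0.    1.14 -0.64] 57.73536508238766
```

Emit:
jog_arm(rows=[0, 0, -1.5, 0, 0, 0, 0.6, 0, 0, -1.5, 0, 0, 0, 0.6, 0, 0, -1.2, 0, 0, 0, 0.6, 0, 0, -0.5, 0, 0, 0, 0.6, 0, 0, -0.3, 0, 0, 0, 0.6, 0, 0, 0, 0, 0, 0, 0.6, 0, 0, 0, 0, 0, 0, 0.6])

```text
clock: 11.92
eef_pos: [566.6, -154.8, 62.0]
eef_rot: [-3.141, 0.0, 1.879]
wrist_force: [-1.8, 0.1, 1.2]
finger_gap: 58.0
finger_force: 30.0
```

Emit:
jog_arm(rows=[0, 0, 0, 0, 0, 0, 0.3, 0, 0, 0, 0, 0, 0, 0, 0, 0, 0, 0, 0, 0, 0, 0, 0, 0, 0, 0, 0, 0, 0, 0, 1.5, 0, 0, 0, 0, 0, 0, 3.5, 0, 0, 0, 0, 0, 0, 3.8, 0, 0, 0, 0, 0, 0, 3.6, 0, 0, 0, 0, -1.24, -2.97, 0, 0, 0, 0, 0, -1.24, -2.97, 0, 0, 0, 0, 0, -1.24, -2.97, 0, 0, 0, 0, 0, -1.24, -2.97, 0, 0, 0, 0, 0, 0, 0, 0, 0, 0, 0, 0, 0, 0, 0, 0, 0, 0, 0])

```text
clock: 13.08
eef_pos: [516.2, -274.6, 185.5]
eef_rot: [-3.141, 0.0, 1.877]
wrist_force: [0.3, 0.7, -0.3]
finger_gap: 94.2
finger_force: 0.0
```

```bash
python3 rd.py 2
python3 - <<'E'
from m import *
p,d=manip.camera("side"); cv2.imwrite("pics/s3.png",p)
W=cloud("side",d); z=W[...,2]; k=((d>0)&(W[...,0]>350)&(W[...,0]<800)&(abs(W[...,1])<450)&(z>104)&(z<116)).astype(np.uint8)
c,l,s,_=cv2.connectedComponentsWithStats(k)
for i in range(1,c):
    if s[i,4]>150: q=W[l==i]; print(np.round(cv2.minEnclosingCircle(q[:,:2].astype(np.float32))[0],1),np.median(q[:,2]),s[i])
E
```

```text
13.1833 [ 517.  -273.   185.5] z [-0.001 -0.    -1.   ] y [ 0.953  0.304 -0.001] F [-0.21  0.49 -0.36] sd [0.49 0.24 0.08] eff [-58.29 -34.98] j [-0.55  0.4   1.45 -0.    1.29 -0.86] 93.83563982080996
[527.1 -38.5] 111.17314291675734 [306 252  28  22 461]
[ 562.6 -153.7] 110.91679175029398 [359 269  28  23 384]
[ 517.3 -274.3] 110.97971589782104 [391 311  31  26 593]
```

Emit:
jog_arm(rows=[0, 0, -3.1, 0, 0, 0, 0, 0, 0, -3.1, 0, 0, 0, 0, 0, 0, -3.1, 0, 0, 0, 0, 0, 0, -3.1, 0, 0, 0, 0, 0, 0, 0, 0, 0, 0, 0, 0, 0, 0, 0, 0, 0, 0, 0, 0, 0, 0, 0, 0, 0.6, 0, 0, 0, 0, 0, 0, 0.6, 0, 0, 0, 0, 0, 0, 0.6, 0, 0, 0, 0, 0, 0, 0.6, 0, 0, 0, 0, 0, 0, 0.6, 0, 0, 0, 0, 0, 0, 0.6])

```text
clock: 14.23
eef_pos: [517.1, -273.6, 62.1]
eef_rot: [3.141, 0.001, 1.879]
wrist_force: [-0.1, 1.7, 2.8]
finger_gap: 58.5
finger_force: 30.0
```

Emit:
jog_arm(rows=[0, 0, 1, 0, 0, 0, 0.6, 0, 0, 1.5, 0, 0, 0, 0.6, 0, 0, 1.5, 0, 0, 0, 0.6, 0, 0, 1, 0, 0, 0, 0.6, 0, 0, 0, 0, 0, 0, 0.6, 0, 0, 0, 0, 0, 0, 0.6, 0, 0, 0, 0, 0, 0, 0.6, 0, 0, 0, 0, 0, 0, 0.6])

```text
clock: 14.9
eef_pos: [516.3, -273.3, 110.4]
eef_rot: [-3.14, -0.001, 1.88]
wrist_force: [0.1, 0.3, -5.0]
finger_gap: 58.4
finger_force: 30.0
```

```bash
python3 rd.py 8
python3 - <<'E'
from h import *
p,d=manip.camera("top"); cv2.imwrite("pics/t4.png",p); np.save("t4_d.npy",d)
from m import cloud
W=cloud("top",d); z=W[...,2]; k=((d>0)&(W[...,0]>350)&(W[...,0]<800)&(abs(W[...,1])<450)&(z>86)&(z<120)).astype(np.uint8)
c,l,s,_=cv2.connectedComponentsWithStats(k)
for i in range(1,c):
    if s[i,4]>150: q=W[l==i]; print(np.round(cv2.minEnclosingCircle(q[:,:2].astype(np.float32))[0],1),np.median(q[:,2]),s[i])
E
```

```text
15.3 [ 516.7 -273.5  111.4] z [-0.001 -0.    -1.   ] y [ 0.953  0.304 -0.001] F [ 0.23  0.04 -4.63] sd [0.51 0.54 0.39] eff [-63.09 -34.32] j [-0.55  0.48  1.53 -0.    1.14 -0.86] 58.50202653735247
[753.8 -45.2] 95.15377529776899 [351 148  30  30 695]
[ 564.5 -154.3] 111.26431313127043 [405 238  29  28 643]
[539.7 221.2] 94.31504233268778 [217 242  46  45 967]
[527.  -39.8] 111.10293986191776 [351 256  28  28 624]
[525.  336.2] 98.18342318174322 [177 263  19  18 259]
```

Tin 3 weighs 4.6 N against 3.5 N and 3.1 N, so it is the heaviest. The other two stand upright in place. I raise tin 3 and carry it over the bowl at (540,221).

Emit:
jog_arm(rows=[0, 0, 2, 0, 0, 0, 0.6, 0, 0, 3, 0, 0, 0, 0.6, 0, 0, 2, 0, 0, 0, 0.6, 0, 0, 1, 0, 0, 0, 0.6, 0.05, 1, 0, 0, 0, 0, 0.6, 0.1, 2, 0, 0, 0, 0, 0.6, 0.15, 3, 0, 0, 0, 0, 0.6, 0.15, 3.5, 0, 0, 0, 0, 0.6, 0.15, 3.5, 0, 0, 0, 0, 0.6, 0.15, 3.5, 0, 0, 0, 0, 0.6, 0.15, 3.5, 0, 0, 0, 0, 0.6, 0.15, 3.5, 0, 0, 0, 0, 0.6, 0.15, 3.5, 0, 0, 0, 0, 0.6, 0.15, 3.5, 0, 0, 0, 0, 0.6], newtons=40)

```text
clock: 16.52
eef_pos: [529.1, 33.8, 189.8]
eef_rot: [-3.139, -0.001, 1.88]
wrist_force: [1.0, -0.4, -5.4]
finger_gap: 58.1
finger_force: 40.0
```

Emit:
jog_arm(rows=[0.15, 3.5, 0, 0, 0, 0, 0.6, 0.15, 3.5, 0, 0, 0, 0, 0.6, 0.15, 3.5, 0, 0, 0, 0, 0.6, 0.15, 3, 0, 0, 0, 0, 0.6, 0.15, 2, 0, 0, 0, 0, 0.6, 0.15, 2, 0, 0, 0, 0, 0.6, 0.15, 1, 0, 0, 0, 0, 0.6, 0.13, 0.5, 0, 0, 0, 0, 0.6, 0, 0, 0, 0, 0, 0, 0.6, 0, 0, 0, 0, 0, 0, 0.6])

```text
clock: 17.35
eef_pos: [541.9, 220.8, 190.9]
eef_rot: [-3.14, 0.0, 1.879]
wrist_force: [0.5, -0.3, -5.8]
finger_gap: 58.1
finger_force: 40.0
```

```bash
python3 rd.py 2
```

```text
17.45 [542.1 220.5 191.3] z [-0.001 -0.001 -1.   ] y [ 0.953  0.303 -0.001] F [ 0.38 -0.52 -5.03] sd [0.15 0.18 0.75] eff [-60.87 -37.27] j [ 0.32  0.4   1.44 -0.    1.3   0.02] 58.522633738795214
```

Emit:
jog_arm(rows=[-0.2, 0.05, -0.8, 0, 0, 0, 0.6, 0, 0, -0.7, 0, 0, 0, 0.6, 0, 0, 0, 0, 0, 0, 0.6, 0, 0, 0, 0, 0, 0, 0.6, 0, 0, 0, 0, 0, 0, 0.6, 0, 0, 0, 0, 0, 0, 0.6])

```text
clock: 17.95
eef_pos: [540.2, 222.0, 176.7]
eef_rot: [-3.141, 0.0, 1.879]
wrist_force: [-0.4, -0.6, -5.3]
finger_gap: 58.2
finger_force: 40.0
```

```bash
python3 rd.py 4
python3 - <<'E'
from h import *
p,d=manip.camera("side"); cv2.imwrite("pics/s5.png",p)
t,_=manip.camera("top"); w,_=manip.camera("wrist")
a=cv2.resize(p[120:400,160:480],(457,400)); b=t[140:320,150:510]; b=cv2.resize(b,(400,200)); c=cv2.resize(w,(267,200))
o=np.zeros((600,667,3),np.uint8); o[:400,:457]=a; o[400:,:400]=b; o[400:,400:]=c
cv2.imwrite("pics/s5c.png",o)
from m import cloud
W=cloud("side",d); r=np.hypot(W[...,0]-540,W[...,1]-221); z=W[...,2]
h=np.histogram(z[(d>0)&(r<60)&(z>60)&(z<240)],bins=np.arange(60,241,6)); print([(int(e),int(n)) for n,e in zip(*h)])
E
```

```text
18.15 [540.1 222.  176.6] z [-0. -0. -1.] y [ 0.953  0.304 -0.001] F [-0.01 -0.48 -4.85] sd [0.39 0.11 0.3 ] eff [-61.31 -36.61] j [ 0.33  0.41  1.47 -0.    1.27  0.02] 58.12480363872827
[(60, 0), (66, 26), (72, 529), (78, 216), (84, 162), (90, 128), (96, 102), (102, 64), (108, 1), (114, 0), (120, 0), (126, 1), (132, 27), (138, 49), (144, 58), (150, 53), (156, 54), (162, 48), (168, 39), (174, 54), (180, 58), (186, 69), (192, 60), (198, 68), (204, 74), (210, 57), (216, 70), (222, 251), (228, 54), (234, 43)]
```

View pics/s5c.png

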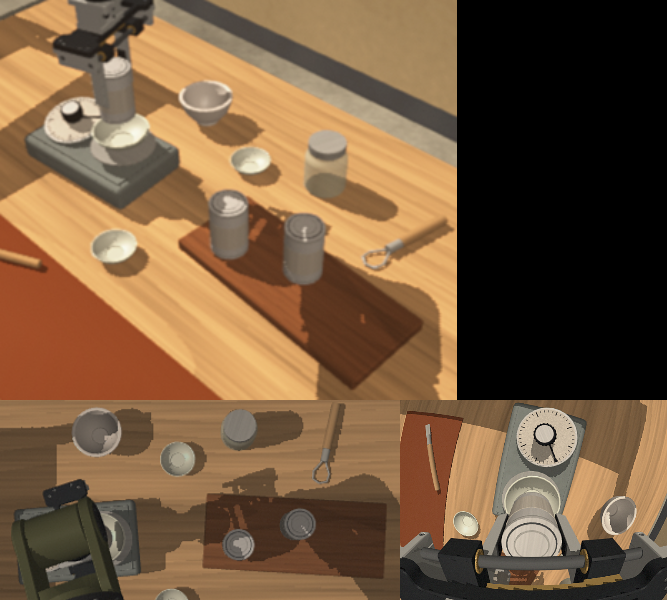

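The composite shows the tin upright over the bowl at about (115,90), with its underside at z≈134 and the rim at about 103, roughly 3 cm of clearance. The other two tins stand on the board at (229,225) and (303,250). The needle is still on the wedge in the wrist view at (555,460), and the jar, mortar and loop tool haven't moved. I hand the job in.

```bash
python3 -c "
from cell import manip
print(manip.sign_off())"
```

```text
the job is handed in; nothing more can be done
None
```

The scale is zeroed to within about 0.01 rad, and I handed the job in at about 18 s with the heaviest tin (about 4.6 N, against 3.5 N and 3.1 N) held upright about 3 cm above the bowl rim and the other two upright on the board.

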